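Post the used needle case into the sharps box

ROBOT

A 6-joint arm with a two-finger parallel gripper is mounted at the origin on a cart in front of the work surface, level with it; the furniture and walls round the work are solid. World frame = base frame: x ahead of the robot, y to its left, z up, the work surface at z = 0. Lengths are in mm, angles in rad, forces in N, time in s.
With the tool pointing down it reaches from about 350 to 975 mm from the base axis. Payload 4.9 kg.
Tool frame: the origin (TCP) lies at the very end of the fingers, on their centre line; the grasp point (between the pads) lies 19 mm behind it; z points along the fingers, y is the direction in which the jaws open and shut (so a half turn about z gives the same grasp; the last joint's range is limited). The gripper opens to 85 mm and grips with 20 to 120 N. Pads are 22 mm wide; open, the fingers measure 114 mm over their backs; the gripper's body (76 mm by 85 mm) begins 54 mm behind the grasp point. The pads swing forward as they close: fully open they stand 13 mm farther back than shut.
Start: joints at [-1.417, 0.053, 1.613, -0, 1.476, -0.119], TCP at [168.388, -601.869, 231.304] pointing down, gripper open.
Joint ranges: [-3.01, 3.01], [-1.01, 2.22], [0.06, 2.58], [-1.02, 4.17], [0.09, 2.62], [-3.14, 3.14]. Speed limits (rad/s): [2.57, 2.57, 3.14, 3.14, 3.14, 3.14].

INTERFACE

Orientations are given as a unit quaternion [x, y, z, w].
In Python, from station import * gives the robot as it stands.
- The arm moves only by the shell command python3 -m inch 'ROWS' [FORCE]. ROWS is JSON, a list of rows, each a list of 5 numbers: the shift along the world's x, y, z in mm, then the turn about the world's z in degrees, then the finger opening in mm, from 0 to 85.4. In form: [[tx, ty, tz, twist, fingers], ...]. A call has exactly 10 rows; each row shifts and turns the commanded pose from where the row before left it; what a row does not reach is not made up. A row lasts 1/10 s, in which the tool goes at most 50 mm and 8.59 degrees, less where a joint would pass 70% of its speed; a pose out of reach is approached as far as the arm can. A call is refused whole if a number of a shift passes 50 or a number of a turn 8.59, either way. A call with a gripper value outside its range is refused whole. The fingers move at their own pace and stop on an object; FORCE is the grip in N (left out, the last holds). Time passes only in rows, so rows that do not move let the fingers close, or fill a call up. It gives the time, the measured TCP pose, the force and the opening at its end, in the units of the state.
- get_state(): the state, without advancing time (a new reading comes with each control period).
- read_camera(name): name is "side" or "top" or "wrist"; returns the picture (384x512x3 uint8, red, green, blue); there is no depth.
- camera_params(name): a dict with "fx", "fy", "cx", "cy" (pixels), "pose" (4x4, takes a point from camera to world coordinates); the wrist camera has in their place "T_tool_cam" (4x4, takes a point from camera to tool coordinates, whose origin is the TCP and whose axes are the flange's). Camera axes: x right, y down, z forward; pixel columns grow to the right and rows downward; lengths in mm; the calibration is good to about 2 mm. A picture is of the moment at which its call begins: read the wrist's pose just before it. camera_params takes no time and is no camera call.
- job_done(): hands the job in, once; it reports no verdict.
The state is a dict: "time": time; "qpos": joint angles; "dq": joint speeds; "joint_efforts": joint torques, N m; "ee_pos": TCP position; "tcp_rot": TCP orientation; "force": force on the tool from outside, world axes, zero at the start; "ft_torque": the same for the moment, N m; "opening": finger opening in mm.
Only numpy, scipy, OpenCV 4.12 (cv2) and the standard library are available. Lean on these libraries where they do the work, as an engineer would, in place of code of your own. Each camera call takes 0.05 s, during which the arm holds its last target. There are 200 camera calls.

TASK

Without gripping or lifting it, slide the dark needle case sideways along the white loading shelf until its end rests against the red stop, then push it straight in through the grey swing flap of the yellow sharps box until it drops down the ramp inside. Take the fingers back out so that the flap swings fully shut and nothing is touched; leave everything else on the table where it stands.

Things in the scene. Friction and masses are not known exactly. Their poses are not given: they have to be found in the camera images.
- chute: Yellow sharps box, 128 x 152 x 110 mm (x, y, z), with a white shelf in front, fixed; place and yaw differ each time. Origin: on the table under the middle of the mouth. +x points into the box, +y left along the mouth, z up. In this frame, mm: shelf top z = 55, x = -125 to 0, y = -75 to 175, no lip at its front and left edges. Box walls begin at x = -2; white roof.
- mouth (a point): Middle of the mouth's lower edge, at x = 0, y = 0, z = 55 mm in the chute's frame; axes as the chute's. The mouth is 140 mm wide (y = -70 to 70) and 44 high, up to a steel hinge rod (radius 3.5) at x = -4, z = 102.5; hinge cheeks at its ends reach x = -11, z = 108. Just inside, from x = 0, the floor becomes the ramp.
- stop (a point): Middle of the inner (left) face of the red stop, at the shelf's height: x = -64, y = -66, z = 55 mm in the chute's frame. The stop is a bar along the shelf's right-hand edge, x = -125 to -3, 22 mm high above the shelf; it leads straight to the right-hand side of the mouth.
- ramp_foot (a point): Foot of the slick ramp at the back wall inside the box: x = 120, y = 0, z = 6 mm in the chute's frame. The ramp falls at about 22 degrees from the shelf's edge; a case whose middle is 10 mm or more past that edge (x = 0) tips and slides down by itself.
- needle_case: Closed flat dark case, 64 x 125 x 22 mm (its x, y, z), 0.08 to 0.15 kg, loose, flat on the shelf left of the mouth, long side roughly along the mouth; the lid does not open. Origin: centre of its underside; y along its length. In the chute's frame its origin is at y = -4 mm when against the stop, and at about x = 85, z = 20 mm when at the foot of the ramp.
- flap (a joint): Swing angle of the flap, rad: 0 shut (hanging), grows as its lower edge swings into the box, stop at 1.5. Light (35 g), falls shut by its own weight; opens inward only, the pushed case opens it to about 1.0.
- flap_edge (a point): Middle of the flap's lower edge; the flap is a grey metal plate 130 wide, 40 high, 3 thick with a red stripe; shut, its lower edge hangs 3 mm above the shelf. Axes as the chute's when shut.
- bottle_near: Bystander: small bottle with amber contents and white cap, 44 mm across, 88 high, standing on the table just right of the sharps box. Origin: centre of its underside.
- pen: Bystander: white pen, 145 mm long, 9 high, lying on the table in front of the loading shelf. Origin: centre of its underside; y along its length.
- carton: Bystander: white and teal carton 85 x 130 x 42 mm, at the left front of the table. Origin: centre of its underside.
- tip_box: Bystander: blue box of pipette tips with clear lid, 87 x 118 x 79 mm, at the right. Origin: centre of its underside.
- oil: Bystander: bottle with black cap, 52 mm across, 112 high, at the right. Origin: centre of its underside.
- tape: Bystander: roll of beige tape, 103 mm across, 25 high, lying flat at the right front. Origin: centre of its underside.
Not all that is in view belongs to the job. Of the things that look like the needle_case, the larger one is meant.

How it is judged (in metres and radians):
On the way, in this order (a step that is already met when the one before it is completed fails the run):
1. the case lies on the shelf in front of the shut flap with its end against the red stop (within about 8 mm) (y of needle_case in the frame of chute between -0.012 and 0.004 m and x of needle_case in the frame of chute below -0.025 m and z of needle_case in the frame of chute above 0.05 m and value of joint flap below 0.15 rad), for 0.1 s.
2. the case holds the flap open on its way in (value of joint flap above 0.5 rad and x of needle_case in the frame of chute above -0.025 m).
At the end, for the whole second after the job is handed in: The case lies at rest inside the box at the foot of the ramp (its origin 60 to 120 mm past the mouth, lower than 45 mm above the table) and the flap hangs shut (within 0.06 rad) (x of needle_case in the frame of chute between 0.06 and 0.12 m and y of needle_case in the frame of chute between -0.05 and 0.05 m and z of needle_case in the frame of chute below 0.045 m and value of joint flap below 0.06 rad and linear speed of needle_case below 0.02 m/s); the robot touches nothing.
It fails at once if the needle case was lifted (more than 12 mm above the shelf) (z of needle_case in the frame of chute above 0.067 m).
It fails at once if a bystander (bottle, pen, carton, tip box, oil, tape) was moved more than 20 mm (distance of any of bottle_near, pen, carton, tip_box, oil, tape from where it was at the start of the episode above 0.02 m).
It also fails if it takes over 48 s, if anything falls off the work surface, if the arm or the gripper's body presses on something with over 40 N, if the wrist force passes 120 N, or if a joint passes its speed limit or range.

## Working session

There is one attempt and no reset: what is moved stays moved. The work goes in short steps, Python scripts to look and compute and a shell command to move; the robot and the scene stay as the last step left them, time stands still between calls to the robot, and variables do not carry over. Pictures are saved under pics/ and viewed, on a budget of 10 in all, crops included, one or two more only if the job needs it, and the job is handed in when it is done.

```bash
mkdir -p pics
python3 - <<'E'
from station import *
import cv2,json
for n in("top","side"):
    im=read_camera(n); cv2.imwrite(f"pics/{n}0.png",im[:,:,::-1])
    p=camera_params(n); print(n,p)
s=get_state();print(s['time'],s['ee_pos'],s['tcp_rot'],s['opening'])
E
python3 -c "
import cv2
a=cv2.imread('pics/top0.png');cv2.imwrite('pics/top0b.png',cv2.resize(a,(800,600),interpolation=2))"
```

```text
top {'fx': 452.76290979731937, 'fy': 452.76290979731937, 'cx': 261.9083769795414, 'cy': 197.1843030072955, 'pose': array([[-2.66990894e-02, -9.84873377e-01,  1.71206280e-01,
         3.23251417e+02],
       [-9.99575769e-01,  2.43089179e-02, -1.60423833e-02,
        -3.48161827e+01],
       [ 1.16378768e-02, -1.71561966e-01, -9.85104589e-01,
         1.22450596e+03],
       [ 0.00000000e+00,  0.00000000e+00,  0.00000000e+00,
         1.00000000e+00]])}
side {'fx': 443.75132299619526, 'fy': 443.75132299619526, 'cx': 249.95113856495652, 'cy': 190.51418054060468, 'pose': array([[ 9.98639513e-01,  3.35020351e-02, -3.99591771e-02,
         5.99750171e+02],
       [ 5.03989747e-02, -8.16765904e-01,  5.74763779e-01,
        -8.00054600e+02],
       [-1.33815371e-02, -5.75995722e-01, -8.17343173e-01,
         1.16310207e+03],
       [ 0.00000000e+00,  0.00000000e+00,  0.00000000e+00,
         1.00000000e+00]])}
0.1 [ 168.29246497 -601.32874417  230.19814017] [ 9.90712372e-01  1.35971104e-01 -1.87325755e-05 -9.24631435e-04] 85.41057653472593
```

View pics/top0b.png

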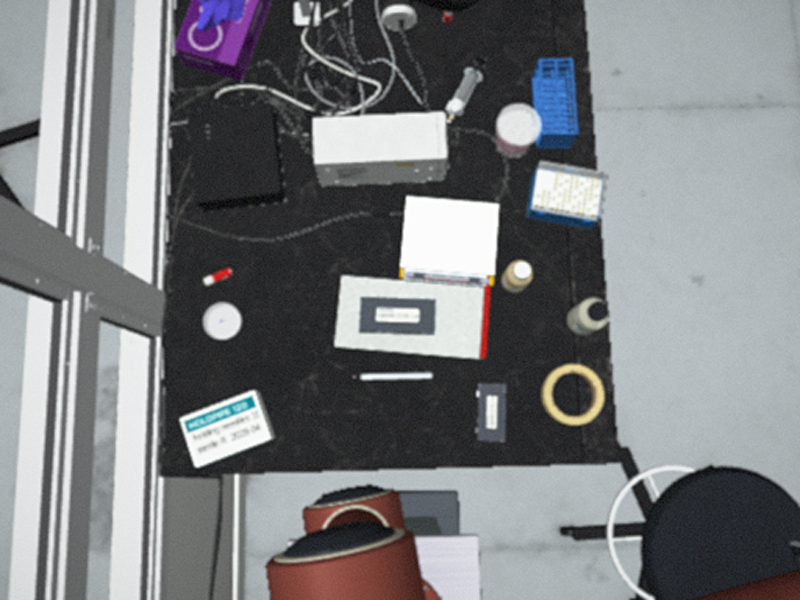

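View pics/side0.png

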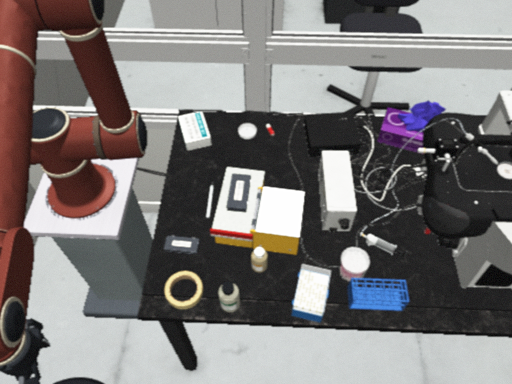

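Top view (800x600): the large dark case lies on the shelf at about (397,315). A smaller lookalike lies on the bare table at (491,412). The one on the shelf fits the description (larger, on the shelf, left of the mouth). The red stop runs from (490,288) to (485,357).

```bash
cat > h.py <<'E'
import numpy as np,cv2
from station import *
def ray(p,uv,z):
    uv=np.atleast_2d(uv).astype(float)
    d=np.c_[(uv[:,0]-p['cx'])/p['fx'],(uv[:,1]-p['cy'])/p['fy'],np.ones(len(uv))]@p['pose'][:3,:3].T
    o=p['pose'][:3,3]; return o+d*((z-o[2])/d[:,2])[:,None]
def ctr(mask):
    c,_=cv2.findContours(mask.astype(np.uint8),cv2.RETR_EXTERNAL,cv2.CHAIN_APPROX_NONE)
    return max(c,key=cv2.contourArea)[:,0,:]
def rect(pts):
    return cv2.minAreaRect(np.float32(pts[:,:2]))
E
python3 - <<'E'
from h import *
im=cv2.imread('pics/top0.png').astype(int);p=camera_params('top')
b,g,r=im[...,0],im[...,1],im[...,2]
def box(m,x0,y0,x1,y1):
    o=np.zeros_like(m);o[y0:y1,x0:x1]=m[y0:y1,x0:x1];return o
red=box((r>120)&(g<70)&(b<70),290,170,330,240)
case=box((r+g+b<360),222,184,286,220)
shelf=box((np.minimum(np.minimum(r,g),b)>130)&(r-b<40),205,170,330,240)
roof=box((np.minimum(np.minimum(r,g),b)>200),250,120,325,182)
for n,m,z in(("red",red,77),("case",case,77),("shelf",shelf,55),("roof",roof,110)):
    c=ctr(m);q=ray(p,c,z);R=rect(q);print(n,m.sum(),R);print(cv2.boxPoints(R).round(1).tolist(), c.min(0),c.max(0))
a=cv2.imread('pics/top0.png')[115:285,200:345]
cv2.imwrite('pics/c1.png',cv2.resize(a,None,fx=3.5,fy=3.5,interpolation=2))
E
```

```text
red 150 ((497.1614990234375, -177.7518310546875), (8.1901216506958, 120.34590911865234), 83.6788330078125)
[[436.8999938964844, -175.1999969482422], [556.5, -188.39999389648438], [557.4000244140625, -180.3000030517578], [437.79998779296875, -167.10000610351562]] [308 183] [313 229]
case 724 ((511.0103454589844, -32.52119827270508), (120.15887451171875, 56.72954559326172), 86.4985580444336)
[[479.0, -90.80000305175781], [535.7000122070312, -94.19999694824219], [543.0, 25.700000762939453], [486.3999938964844, 29.200000762939453]] [230 191] [277 213]
shelf 4178 ((530.8941650390625, -63.02970886230469), (258.20062255859375, 159.8739776611328), 83.6508560180664)
[[437.20001220703125, -182.5], [596.0999755859375, -200.1999969482422], [624.5999755859375, 56.400001525878906], [465.70001220703125, 74.0999984741211]] [214 170] [316 229]
roof 2899 ((633.0874633789062, -121.23869323730469), (152.53115844726562, 128.72903442382812), 83.75716400146484)
[[560.7999877929688, -190.10000610351562], [688.7999877929688, -204.10000610351562], [705.4000244140625, -52.400001525878906], [577.4000244140625, -38.400001525878906]] [256 126] [318 178]
```

View pics/c1.png

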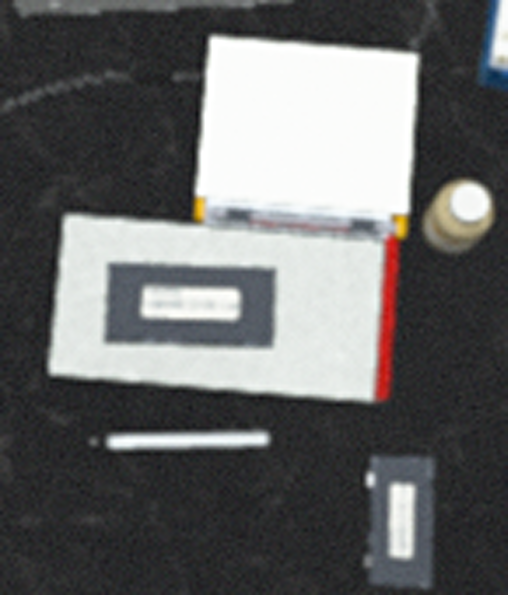

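The crop confirms it: the larger case lies on the shelf, crop centre (190,303), and the smaller twin on the table at (400,520). 

From the roof, stop and shelf corners, the chute origin is at about (570,-114.5) with yaw -6.3°. In the chute frame the case is at about (-67.6, 75), turned +2.8°. 

I'll close the fingers and travel high to the case's left end, at about (522, 68).

```bash
python3 -m inch '[[22,41,0,-2.2,0],[22,41,0,-2.2,0],[22,41,0,-2.2,0],[22,41,0,-2.2,0],[22,41,0,-2.2,0],[22,41,0,-2.2,0],[22,41,0,-2.2,0],[22,41,0,-2.2,0],[22,41,0,-2.2,0],[22,41,0,-2.2,0]]'
python3 -m inch '[[22,41,0,0,0],[22,41,0,0,0],[22,41,0,0,0],[22,41,0,0,0],[22,41,0,0,0],[22,41,0,0,0],[0,10,-20,0,0],[0,10,-20,0,0],[0,0,-20,0,0],[0,0,0,0,0]]'
python3 -c "
from h import *
s=get_state();print(s['ee_pos'],s['tcp_rot'],s['force'],s['opening'])"
```

```text
time: 1.1
ee_pos: [388.7, -190.0, 231.0]
tcp_rot: [0.998, -0.057, 0.0, 0.0]
force: [0.4, -1.7, -0.6]
opening: 0.3
time: 2.1
ee_pos: [517.8, 74.6, 167.2]
tcp_rot: [0.998, -0.055, -0.004, 0.0]
force: [0.4, 0.4, 0.4]
opening: -0.1
[517.79630494  74.55438689 167.23055716] [ 9.98472399e-01 -5.51237206e-02 -3.76688332e-03  2.31840150e-04] [0.41691738 0.38598271 0.41913331] -0.12942190168739193
```

```bash
python3 -m inch '[[0,0,-15,0,0],[0,0,-15,0,0],[0,0,-15,0,0],[0,0,-15,0,0],[0,0,-15,0,0],[0,0,-12,0,0],[0,0,-5,0,0],[0,0,-3,0,0],[0,0,-2,0,0],[0,0,0,0,0]]'
python3 - <<'E'
from h import *
s=get_state();print(s['ee_pos'],s['force'])
a=read_camera('side')[130:260,170:330,::-1]; b=read_camera('top')[150:280,190:350,::-1]
cv2.imwrite('pics/c2.png',cv2.resize(np.hstack([a,b]),None,fx=2.5,fy=2.5,interpolation=2))
E
```

```text
time: 3.1
ee_pos: [520.7, 74.2, 74.7]
tcp_rot: [0.998, -0.056, 0.0, -0.0]
force: [-0.9, -0.5, 0.8]
opening: -0.1
[520.73180313  74.1530698   74.65143925] [-0.92142241 -0.52943255  0.79344528]
```

View pics/c2.png

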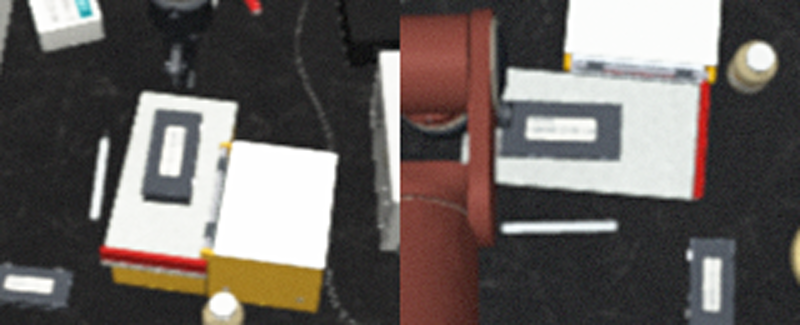

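The tips hang at about crop (178,85) in the side view, just off the shelf's left end and in line with the case. I'll project the TCP into the image to check the tip height.

```bash
python3 - <<'E'
from h import *
p=camera_params('side');T=np.linalg.inv(p['pose'])
for z in(62,75,88):
    c=T@[520.7,74.2,z,1];u=c[0]/c[2]*p['fx']+p['cx'],c[1]/c[2]*p['fy']+p['cy'];print(z,(np.array(u)-[170,130])*2.5)
E
python3 -m inch '[[0,-3,-2,0,0],[0,-3,-2,0,0],[0,-3,-2,0,0],[0,-3,-2,0,0],[0,-2,0,0,0],[0,-2,0,0,0],[0,0,0,0,0],[0,0,0,0,0],[0,0,0,0,0],[0,0,0,0,0]]'
```

```text
62 [183.97728506  86.18916589]
75 [183.7178314  79.7385338]
88 [183.45439498  73.18888101]
time: 4.2
ee_pos: [520.4, 58.2, 66.4]
tcp_rot: [0.998, -0.055, 0.0, -0.0]
force: [0.3, -0.1, 0.0]
opening: 0.1
```

```bash
python3 -m inch '[[-0.8,-7,0,0,0],[-0.8,-7,0,0,0],[-0.8,-7,0,0,0],[-0.8,-7,0,0,0],[-0.8,-7,0,0,0],[-0.8,-7,0,0,0],[-0.8,-7,0,0,0],[-0.8,-7,0,0,0],[-0.7,-6,0,0,0],[-0.5,-4,0,0,0]]'
python3 -m inch '[[-0.3,-3,0,0,0],[-0.3,-3,0,0,0],[-0.3,-3,0,0,0],[-0.2,-2,0,0,0],[-0.2,-2,0,0,0],[-0.2,-2,0,0,0],[-0.1,-1,0,0,0],[0,0,0,0,0],[0,0,0,0,0],[0,0,0,0,0]]'
python3 - <<'E'
from h import *
a=read_camera('side')[130:260,170:330,::-1]; b=read_camera('top')[150:280,190:350,::-1]
cv2.imwrite('pics/c3.png',cv2.resize(np.hstack([a,b]),None,fx=2.5,fy=2.5,interpolation=2))
E
```

```text
time: 5.2
ee_pos: [512.7, -8.4, 66.3]
tcp_rot: [0.998, -0.056, -0.0, -0.0]
force: [0.7, 1.0, 0.5]
opening: -0.0
time: 6.2
ee_pos: [511.2, -23.9, 66.3]
tcp_rot: [0.998, -0.056, -0.0, 0.0]
force: [0.2, -0.4, 0.3]
opening: -0.1
```

View pics/c3.png

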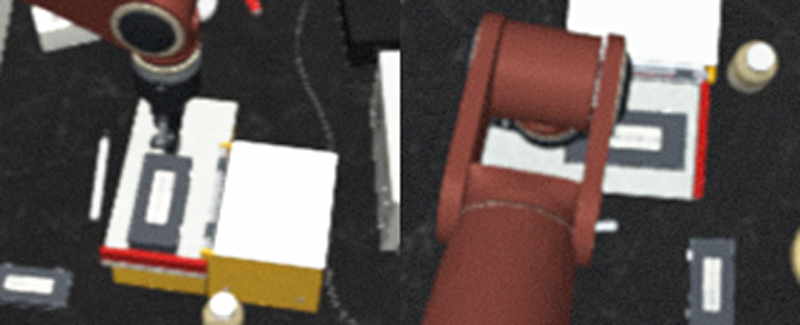

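The case has slid to about 12 mm from the stop (top crop: case end at x≈686, stop's inner edge at x≈698). I'll creep the rest.

```bash
python3 -m inch '[[-0.2,-2,0,0,0],[-0.2,-2,0,0,0],[-0.2,-2,0,0,0],[-0.1,-1,0,0,0],[-0.1,-1,0,0,0],[-0.1,-1,0,0,0],[-0.1,-1,0,0,0],[0,-0.5,0,0,0],[0,0,0,0,0],[0,0,0,0,0]]'
python3 - <<'E'
from h import *
s=get_state();print(s['ee_pos'],s['force'])
p=camera_params('top');im=read_camera('top');cv2.imwrite('pics/t4.png',im[:,:,::-1])
a=read_camera('side')[170:250,200:280,::-1]; b=im[180:260,250:330,::-1]
cv2.imwrite('pics/c4.png',cv2.resize(np.hstack([a,b]),None,fx=5,fy=5,interpolation=2))
E
```

```text
time: 7.3
ee_pos: [510.2, -34.4, 66.3]
tcp_rot: [0.998, -0.056, 0.0, 0.0]
force: [-0.0, 0.4, -0.7]
opening: 0.2
[510.22482408 -34.43033554  66.33411977] [-0.00314857  0.4266219  -0.66802045]
```

View pics/c4.png

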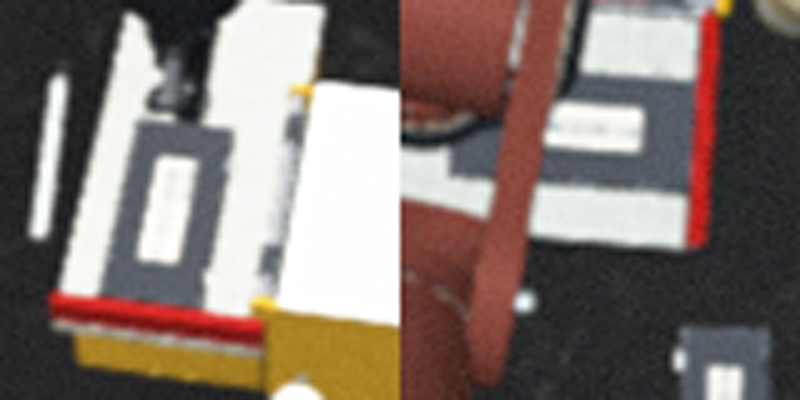

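The case end is now at or within about 2 mm of the stop (top crop x≈693). I'll press gently until the force shows contact.

```bash
python3 -m inch '[[0,-0.5,0,0,0],[-0.1,-0.5,0,0,0],[0,-0.5,0,0,0],[-0.1,-0.5,0,0,0],[0,-0.5,0,0,0],[0,-0.5,0,0,0],[0,0,0,0,0],[0,0,0,0,0],[0,0,0,0,0],[0,0,0,0,0]]'
```

```text
time: 8.4
ee_pos: [510.7, -35.5, 66.5]
tcp_rot: [0.998, -0.056, 0.001, -0.002]
force: [2.4, 8.1, -0.5]
opening: -0.1
```

Contact at 8 N, so the case is against the stop. I'll back off, lift, and go round behind the case with the fingers opened to 40 mm for a two-point push.

```bash
python3 -m inch '[[0.6,5,0,0,0],[0.8,7,0,0,0],[0.8,7,0,0,0],[0,0,8,0,0],[0,0,15,0,0],[0,0,15,0,0],[0,0,10,0,20],[-10,-11,0,0,40],[-15,-18,0,0,40],[-15,-18,0,0,40]]'
python3 -m inch '[[-15,-18,0,0,40],[-15,-18,0,0,40],[-10,-11,0,0,40],[0,0,0,0,40],[0,0,0,0,40],[0,0,0,0,40],[0,0,0,0,40],[0,0,0,0,40],[0,0,0,0,40],[0,0,0,0,40]]'
python3 - <<'E'
from h import *
a=read_camera('side')[170:250,200:280,::-1]; b=read_camera('top')[180:260,250:330,::-1]
cv2.imwrite('pics/c5.png',cv2.resize(np.hstack([a,b]),None,fx=5,fy=5,interpolation=2))
E
```

```text
time: 9.4
ee_pos: [470.9, -66.3, 114.2]
tcp_rot: [0.998, -0.055, -0.0, 0.0]
force: [-0.2, 0.2, 0.4]
opening: 40.4
time: 10.4
ee_pos: [432.3, -112.2, 114.3]
tcp_rot: [0.998, -0.055, -0.0, -0.0]
force: [0.2, 0.3, 1.2]
opening: 40.1
```

View pics/c5.png

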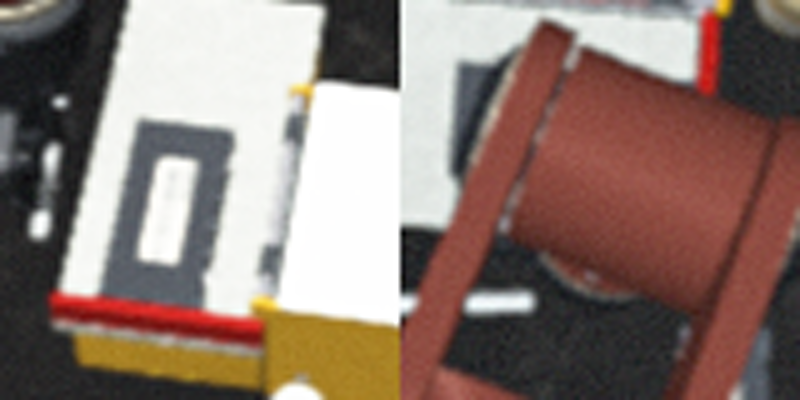

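The case lies flush at the stop with the shelf clear in front of the flap (side crop 105-232, 120-305). I'll centre on y=-4 and descend in front of the shelf edge.

```bash
python3 -m inch '[[-5,5,0,0,40],[-4,5,0,0,40],[0,0,-10,0,40],[0,0,-10,0,40],[0,0,-10,0,40],[0,0,-10,0,40],[0,0,-6,0,40],[0,0,-4,0,40],[0,0,0,0,40],[0,0,0,0,40]]'
python3 -m inch '[[3,-0.3,0,0,40],[4,-0.4,0,0,40],[4,-0.4,0,0,40],[4,-0.4,0,0,40],[4,-0.4,0,0,40],[4,-0.4,0,0,40],[4,-0.4,0,0,40],[4,-0.4,0,0,40],[2,-0.2,0,0,40],[0,0,0,0,40]]'
```

```text
time: 11.5
ee_pos: [423.4, -102.5, 64.5]
tcp_rot: [0.998, -0.056, 0.0, 0.0]
force: [-0.1, -0.7, 1.3]
opening: 39.9
time: 12.5
ee_pos: [456.4, -105.7, 64.3]
tcp_rot: [0.998, -0.056, -0.0, -0.0]
force: [-0.0, 0.5, 0.7]
opening: 40.5
```

```bash
python3 -m inch '[[4,-0.4,0,0,40],[4,-0.5,0,0,40],[4,-0.4,0,0,40],[4,-0.5,0,0,40],[4,-0.4,0,0,40],[4,-0.5,0,0,40],[4,-0.4,0,0,40],[3,-0.3,0,0,40],[0,0,0,0,40],[0,0,0,0,40]]'
python3 - <<'E'
from h import *
s=get_state();print(s['force'])
a=read_camera('side')[170:250,200:280,::-1]; b=read_camera('top')[180:260,250:330,::-1]
cv2.imwrite('pics/c6.png',cv2.resize(np.hstack([a,b]),None,fx=5,fy=5,interpolation=2))
E
```

```text
time: 13.5
ee_pos: [487.4, -109.2, 64.4]
tcp_rot: [0.998, -0.056, 0.0, 0.0]
force: [0.4, 0.6, -1.1]
opening: 40.3
[ 0.43720273  0.63075808 -1.07950487]
```

View pics/c6.png

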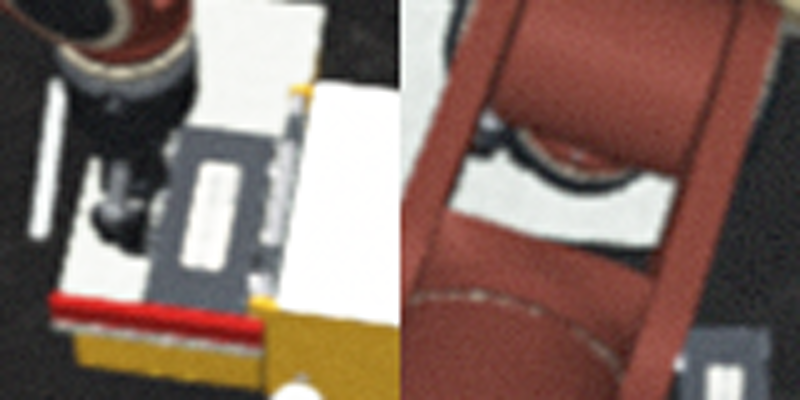

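The case is square, sits along the stop and has reached the flap. I'll push on in.

```bash
python3 -m inch '[[4,-0.4,0,0,40],[4,-0.5,0,0,40],[4,-0.4,0,0,40],[4,-0.5,0,0,40],[4,-0.4,0,0,40],[4,-0.5,0,0,40],[4,-0.4,0,0,40],[4,-0.5,0,0,40],[2,-0.2,0,0,40],[0,0,0,0,40]]'
python3 -m inch '[[3,-0.3,0,0,40],[3,-0.4,0,0,40],[3,-0.3,0,0,40],[3,-0.3,0,0,40],[3,-0.3,0,0,40],[2,-0.2,0,0,40],[2,-0.2,0,0,40],[1,-0.1,0,0,40],[0,0,0,0,40],[0,0,0,0,40]]'
python3 - <<'E'
from h import *
s=get_state();print(s['force'])
a=read_camera('side')[170:250,200:280,::-1]; b=read_camera('top')[180:260,250:330,::-1]
cv2.imwrite('pics/c7.png',cv2.resize(np.hstack([a,b]),None,fx=5,fy=5,interpolation=2))
E
```

```text
time: 14.6
ee_pos: [521.6, -113.0, 64.4]
tcp_rot: [0.998, -0.056, 0.0, 0.0]
force: [0.1, -0.1, -0.1]
opening: 39.9
time: 15.6
ee_pos: [541.1, -114.9, 64.2]
tcp_rot: [0.998, -0.056, -0.0, -0.0]
force: [0.3, 0.1, 1.1]
opening: 40.0
[0.31778147 0.12209444 1.08934203]
```

View pics/c7.png

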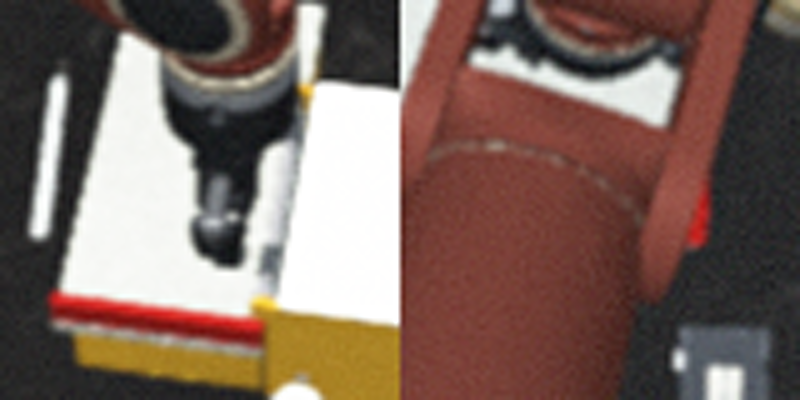

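The case is off the shelf and the fingers stand free. I'll back straight out and rise.

```bash
python3 -m inch '[[-4,0.4,0,0,40],[-8,0.9,0,0,40],[-10,1.1,0,0,40],[-10,1.1,0,0,40],[-10,1.1,0,0,40],[-10,1.1,0,0,40],[-8,0.9,5,0,40],[0,0,15,0,40],[0,0,20,0,40],[0,0,20,0,40]]'
python3 -m inch '[[-10,0,25,0,40],[-10,0,30,0,40],[-10,0,30,0,40],[0,0,20,0,40],[0,0,0,0,40],[0,0,0,0,40],[0,0,0,0,40],[0,0,0,0,40],[0,0,0,0,40],[0,0,0,0,40]]'
python3 - <<'E'
from h import *
a=read_camera('side')[150:270,180:300,::-1]; b=read_camera('wrist')[:,:,::-1]
cv2.imwrite('pics/c8.png',np.hstack([cv2.resize(a,(384,384),interpolation=2),cv2.resize(b,(416,384))]))
E
```

```text
time: 16.7
ee_pos: [481.6, -108.5, 126.4]
tcp_rot: [0.998, -0.056, 0.001, 0.0]
force: [1.3, -0.0, 0.3]
opening: 40.1
time: 17.7
ee_pos: [450.9, -108.2, 228.4]
tcp_rot: [0.998, -0.056, -0.001, -0.0]
force: [-0.0, 0.1, 0.2]
opening: 40.4
```

View pics/c8.png

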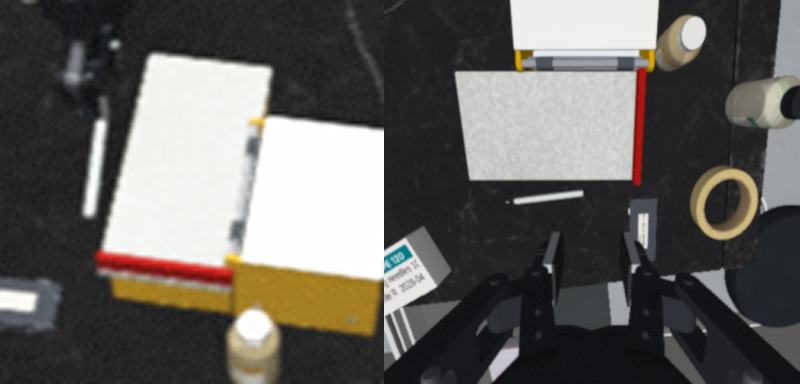

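Shelf is empty and the bystanders are in place. Next I'll compare the flap region with the first pictures.

Run:
```python
from h import *
s0=cv2.imread('pics/side0.png');t0=cv2.imread('pics/top0.png')
s1=read_camera('side')[:,:,::-1];t1=read_camera('top')[:,:,::-1]
f=lambda im,y,x,w=70,h=50:cv2.resize(im[y:y+h,x:x+w],(390,280),interpolation=2)
cv2.imwrite('pics/c9.png',np.vstack([np.hstack([f(s0,180,230),f(s1,180,230)]),np.hstack([f(t0,155,252),f(t1,155,252)])]))
```

```text
(no output)
```

View pics/c9.png

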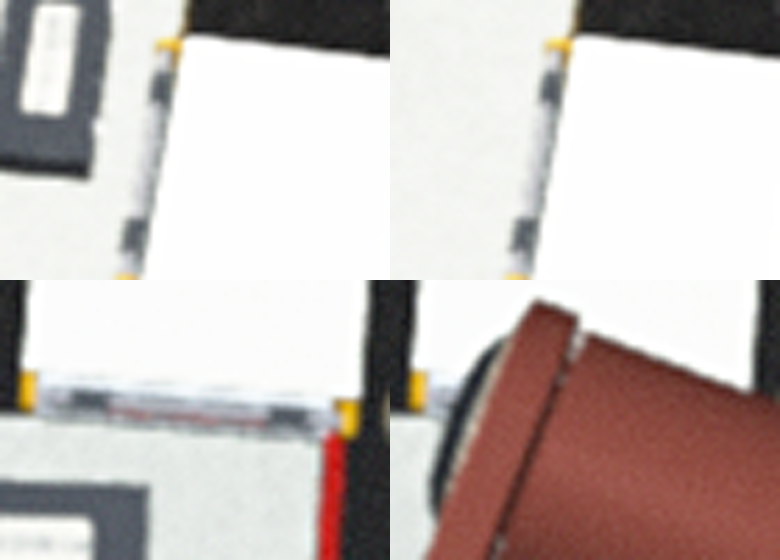

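The side view matches the first picture, but the arm hides the flap's stripe in the top view. I'll move the arm aside for one direct check.

```bash
python3 -m inch '[[0,25,0,0,40],[0,30,0,0,40],[0,30,0,0,40],[0,30,0,0,40],[0,30,0,0,40],[0,30,0,0,40],[0,25,0,0,40],[0,0,0,0,40],[0,0,0,0,40],[0,0,0,0,40]]'
python3 - <<'E'
from h import *
t0=cv2.imread('pics/top0.png');t1=read_camera('top')[:,:,::-1]
f=lambda im:cv2.resize(im[155:205,252:322],(390,280),interpolation=2)
cv2.imwrite('pics/c10.png',np.hstack([f(t0),f(t1)]))
def n(t):
    c=t[172:182,258:318].astype(int);return ((c[...,2]-c[...,1])>25).sum()
d=np.abs(t0.astype(int)-t1).mean(2)[174:181,262:306];print(n(t0),n(t1),d.mean(),d.max())
E
```

```text
time: 18.9
ee_pos: [451.3, 90.9, 229.3]
tcp_rot: [0.998, -0.056, 0.0, 0.0]
force: [-0.8, 0.4, 0.2]
opening: 39.7
19 20 2.2489177489177488 10.0
```

View pics/c10.png

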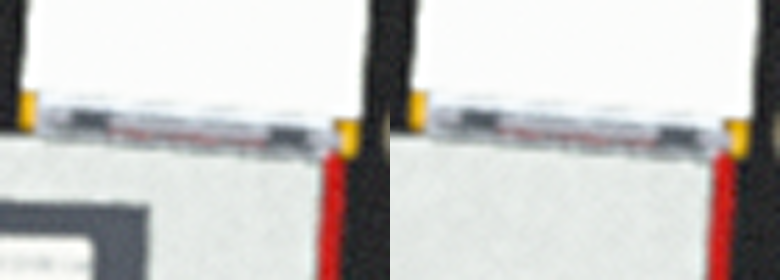

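The flap with its red stripe looks the same as at the start, so it is shut. The shelf is empty and the arm is free.

```bash
python3 -c "
from station import *
print(job_done())"
```

```text
the job is handed in; nothing more can be done
None
```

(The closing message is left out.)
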